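Switch the dust extraction over to another machine

ROBOT

A 6-joint arm with a two-finger parallel gripper is mounted at the origin on the work surface. World frame = base frame: x ahead of the robot, y to its left, z up, the work surface at z = 0. Lengths are in m, angles in degrees, forces in N, time in s.
With the tool pointing down it reaches from about 0.425 to 1.125 m from the base axis. Payload 14.9 kg.
Tool frame: the origin (TCP) lies at the very end of the fingers, on their centre line; the grasp point (between the pads) lies 19 mm behind it; z points along the fingers, y is the line along which they close (so a half turn about z gives the same grasp; the last joint's range is limited). The gripper opens to 91 mm and grips with 3 to 60 N. Pads are 32 mm wide; open, the fingers measure 118 mm over their backs; the gripper's body (76 mm by 178 mm) begins 60 mm behind the grasp point.
Start: joints at [64.555, 21.709, 99.362, -0, 58.929, -1.908], TCP at [0.28, 0.642, 0.214] pointing down, gripper open.
Joint ranges: [-158.91, 158.91], [-42.39, 125.64], [0.06, 152.35], [-60.88, 240.88], [17.5, 164.5], [-176.32, 176.32]. Speed limits (degrees/s): [108.29, 108.29, 136.94, 180, 180, 180].

INTERFACE

Orientations are given as [roll, pitch, yaw] about the fixed x, y, z axes, in that order (R = Rz(yaw) Ry(pitch) Rx(roll)).
In Python, from rig import sensors, vision, r gives the robot as it stands.
- The arm moves only by the shell command python3 -m crank 'ROWS'. ROWS is JSON, a list of rows, each an object of numbers: "ax", "ay", "az": the turn, a rotation vector about the world's x, y, z in degrees; "x", "y", "z": the shift along the world's x, y, z in cm; "jaw": the finger opening in cm, from 0 to 9.12. A call has 1 to 8 rows; each row shifts and turns the commanded pose from where the row before left it; what a row does not reach is not made up. A row lasts 1/12 s, in which the tool goes at most 41.7 mm and 7.16 degrees, less where a joint would pass 70% of its speed; a pose out of reach is approached as far as the arm can. A call with a gripper value outside its range is refused whole. The fingers move at their own pace and stop on an object; the grip force is fixed at half the most. Time passes only in rows, so rows that do not move let the fingers close. It gives the time, the measured TCP pose, the force, the opening and the grip force at its end, in the units of the state.
- sensors.read_state(): the state, without advancing time (a new reading comes with each control period).
- vision.camera(name): name is "scene" or "top" or "wrist"; returns a dict with "color" (384x512x3 uint8, blue, green, red), "fov_y" (degrees; the focal length in pixels is half the picture's height over the tangent of half this angle, whatever the lens; pixels are square), "cx", "cy" (the principal point, pixels), "cam_to_world" (4x4, takes a point from camera to world coordinates). Camera axes: x right, y up, looking along -z (the intrinsics and any distortion apply to the point x, -y, -z); pixel columns grow to the right and rows downward; lengths in m; the calibration is good to about 2 mm. A picture is of the moment at which its call begins. There is no depth.
- r.finish_job(): hands the job in; it is judged then, once.
Trained networks look in the newest picture that a camera, given by its name, has taken for a name from the list of things; names that differ only in an ending like _2 or _b are one class to them, and where a whole thing is asked for, a point or a joint stands for the part that bears it (a point fixed in the world has none). Each returns a list of dicts, best first, with "p" (0 to 1); they miss things now and then, are a little off and sometimes report something else, mostly with a low value. They report only what shows in the picture. A call takes as long as a camera call. They do not tell look-alikes from the thing itself.
- vision.masks_of(camera, label): "pixels" (384x512 bool, what is visible of it) and "at" ([column, row] in pixels, amid what is visible of it).
- vision.mark_of(camera, label): "at" ([column, row] in pixels: a listed point, or the origin of a listed thing).
The state is a dict: "t": time; "q": joint angles; "joint_vel": joint speeds; "joint_torque": joint torques, N m; "tool_pos": TCP position; "orientation": TCP orientation; "ft_force": force on the tool from outside, world axes, zero at the start; "moment": the same for the moment, N m; "opening": finger opening in m; "gripper_force": force on a finger pad.
Only numpy, scipy, OpenCV 4.12 (cv2) and the standard library are available. Lean on these libraries where they do the work, as an engineer would, in place of code of your own. Each camera call takes 0.05 s, during which the arm holds its last target. There are 200 camera calls.

TASK

Switch the dust extraction over: push the upright tab on the round selector sideways until the selector's arrow points at the middle of the cross-shaped badge, and then press the start button (the smaller of the two on the switch box) right down and let it come up again. Only push with the fingers: do not take the tab between them. Do not press start before the arrow is on the cross, do not press the larger stop button, and leave everything else where it stands.

Things in the scene. Friction and masses are not known exactly. Their poses are not given: they have to be found in the camera images.
- housing: fixed grey metal selector housing: a round drum 290 mm across and 30 mm high; origin at the centre of its underside, on the bench, on the selector's axis; z up. Behind the dial (its own +x side, x = 100 to 155 mm) stands a manifold block 200 mm wide and 90 mm high with four pipe sockets pointing along +x. Its front is -x.
- selector (a joint): angle of the aluminium disc (170 mm across, top 45 mm above the bench, hub 40 mm across up to 55 mm); 0 = arrow to the housing's front (-x), growing counter-clockwise from above, stops at -2 and 2 rad. Friction 0.15 N m (2 N at the tab); it stays where left, no clicks. Starts within 0.4 rad of 0; badges lie at -1.6, -0.75, 0.75 and 1.6 rad.
- hub (a point): centre of the selector hub's top, on the axis of rotation, 55 mm above the bench
- tab_top (a point): middle of the top edge of the black upright tab, 72 mm out from the axis, 90 mm above the bench. The tab is a plate 26 mm long along the radius (59 to 85 mm out), 8 mm thick across it, standing 45 mm above the disc. Axes turn with the disc: -x outwards in the arrow's direction, y across the tab, z up.
- aim (a point): the point that the selector's arrow points at: 120 mm out from the axis, on the housing's top (30 mm above the bench), on the tab's radius. The arrow head is black, on the disc's rim just outside the tab.
- badge_cross: fixed plywood badge shaped like a plus sign, 40 mm over its arms (12 mm wide), 10 mm thick, lying on the housing's top 120 mm out from the axis; origin at the centre of its underside. The position to select; it may be at any of the four places.
- badge_disc: fixed plywood badge, round, 38 mm across, 10 mm thick, likewise at one of the four places
- badge_square: fixed plywood badge, square, 34 mm wide, 10 mm thick, likewise at one of the four places
- badge_triangle: fixed plywood badge, triangular, about 40 by 36 mm, 10 mm thick, likewise at one of the four places
- switchbox: fixed grey switch box 100 x 150 x 45 mm high; origin at the centre of its underside; the start button is 40 mm along its own +y, the stop button 34 mm along its own -y
- start (a joint): travel of the start button, m: 0 up, 0.006 right down; springs back; fully down takes 5 N. Pressed counts from 0.004.
- start_top (a point): centre of the top face of the start button (round, plain grey, 26 mm across, in a black collar on the switch box's top); 67 mm above the bench; pressed straight down
- stop (a joint): travel of the larger stop button, m: 0 up, 0.006 right down; leave it alone
- stop_top (a point): centre of the top face of the stop button (round, plain grey, 48 mm across, in a black collar)
- dowel: loose upright dowel offcut, 26 mm across, 30 mm high, on top of the manifold; origin at the centre of its underside; leave alone
- wedge: loose dark wooden block 30 x 45 x 24 mm, on top of the manifold; origin at the centre of its underside; leave alone
- waxjar: loose jar 48 mm across, 55 mm high, on the bench near the robot; origin at the centre of its underside; leave alone
- mallet: loose wooden mallet lying on the bench on the left, head 60 x 120 x 85 mm centred 100 mm along its +x, handle 22 mm wide reaching to 140 mm along its -x; leave alone
- trysquare: loose try square lying flat on the bench on the right, dark wooden stock 120 x 30 x 18 mm about its origin, steel blade 30 mm wide reaching 180 mm along its +y; leave alone
- mug: loose white mug 76 mm across, 85 mm high, on the right; leave alone
- offcut: loose wooden offcut 140 x 45 x 35 mm on the left; leave alone
Mind the look-alikes: they are no part of the job. Several things have the shape of the switchbox; the one meant has the colours described above.

How it is judged (in metres and radians):
On the way, in this order (a step that is already met when the one before it is completed fails the run):
1. the selector's arrow has been pushed round to the cross-shaped badge and rests there (horizontal distance between aim and badge_cross below 0.014 m and velocity of joint selector between -0.05 and 0.05 rad/s), for 0.3 s.
2. the start button is pressed right down (value of joint start above 0.004 m), for 0.05 s.
At the end, for the whole second after the job is handed in: The arrow points at the middle of the cross-shaped badge to within 14 mm (about 0.12 rad) and the selector is at rest; start and stop buttons are both up again, start having been pressed at least 4 of its 6 mm after the selector was set (all of step 1 and value of joint each of start, stop below 0.0015 m); the robot touches nothing.
It fails at once if start pressed (more than 3 mm) while the arrow is not on the cross (value of joint start above 0.003 m and not (horizontal distance between aim and badge_cross below 0.014 m)).
It fails at once if the stop button pressed (more than 3 mm) (value of joint stop above 0.003 m).
It fails at once if the tab taken between the fingers instead of pushed (y of the grasp point in the frame of tab_top between -0.005 and 0.005 m and x of the grasp point in the frame of tab_top between -0.02 and 0.02 m and z of the grasp point in the frame of tab_top below 0.008 m).
It fails at once if a loose thing lifted, carried or pushed more than 25 mm from its place (distance of any of dowel, wedge, waxjar, mallet, trysquare, mug, offcut from where it was at the start of the episode above 0.025 m).
It also fails if it takes over 48 s, if anything falls off the work surface, if the arm or the gripper's body presses on something with over 40 N, if the wrist force passes 120 N, or if a joint passes its speed limit or range.

## Working session

There is one attempt and no reset: what is moved stays moved. The work goes in short steps, Python scripts to look and compute and a shell command to move; the robot and the scene stay as the last step left them, time stands still between calls to the robot, and variables do not carry over. Pictures are saved under pics/ and viewed, at most 10 in all, crops included, and the job is handed in when it is done.

```bash
mkdir -p pics; ls; cat > h.py <<'E'
import numpy as np, cv2
from rig import sensors, vision, r
def ray(c,px):
    f=192/np.tan(np.radians(c["fov_y"]/2)); T=np.array(c["cam_to_world"])
    d=T[:3,:3]@np.array([(px[0]-c["cx"])/f,-(px[1]-c["cy"])/f,-1]); return T[:3,3],d
def at_z(c,px,z):
    o,d=ray(c,px); return (o+d*(z-o[2])/d[2])
E
python3 - <<'E'
from h import *
Z=dict(hub=.055,tab_top=.09,aim=.03,badge_cross=.03,badge_disc=.03,badge_square=.03,badge_triangle=.03,switchbox=0,start_top=.067,stop_top=.067,housing=0,waxjar=0,mug=0)
ims=[]
for n in("scene","top"):
    c=vision.camera(n); ims.append(c); cv2.imwrite(f"pics/{n}.png",c["color"])
    print(n,[k for k in c if k!="color"],c["fov_y"],c["cx"],c["cy"],np.round(c["cam_to_world"],2).tolist(),{k:c[k] for k in c if 'dist' in k})
    for l,z in Z.items():
        for m in vision.mark_of(n,l)[:3]: print(n,l,round(m["p"],2),np.round(m["at"]),np.round(at_z(c,m["at"],z),3))
print(sensors.read_state())
E
```

```text
pics
scene ['fov_y', 'cx', 'cy', 'cam_to_world'] 54.94431327037043 255.12196064216815 190.08882461227986 [[0.13, -0.62, 0.78, 1.28], [0.99, 0.09, -0.1, -0.12], [-0.01, 0.78, 0.62, 0.74], [0.0, 0.0, 0.0, 1.0]] {}
scene hub 0.73 [261. 240.] [ 0.63  -0.024  0.055]
scene hub 0.59 [214. 227.] [ 0.568 -0.14   0.055]
scene hub 0.55 [206. 202.] [ 0.458 -0.159  0.055]
scene tab_top 0.85 [209. 201.] [ 0.498 -0.149  0.09 ]
scene aim 0.87 [210. 204.] [ 0.44  -0.149  0.03 ]
scene badge_cross 0.59 [250. 217.] [ 0.513 -0.04   0.03 ]
scene badge_disc 0.55 [199. 208.] [ 0.453 -0.182  0.03 ]
scene badge_square 0.7 [220. 244.] [ 0.605 -0.129  0.03 ]
scene badge_square 0.69 [328. 225.] [0.578 0.169 0.03 ]
scene badge_square 0.65 [316. 208.] [0.505 0.157 0.03 ]
scene badge_triangle 0.41 [172. 232.] [ 0.542 -0.254  0.03 ]
scene switchbox 0.93 [176. 170.] [ 0.206 -0.261  0.   ]
scene switchbox 0.78 [397. 268.] [0.723 0.31  0.   ]
scene switchbox 0.75 [326. 223.] [0.539 0.18  0.   ]
scene start_top 0.62 [329. 158.] [0.31  0.249 0.067]
scene start_top 0.49 [184. 153.] [ 0.207 -0.225  0.067]
scene start_top 0
[... 1974 characters left out ...]
241.] [0.347 0.426 0.   ]
{'t': 1.4, 'q': array([ 6.45561310e+01,  2.17086339e+01,  9.93610189e+01, -6.42409423e-04,
        5.89280814e+01, -1.90834251e+00]), 'joint_vel': array([-0.03556731, -0.08351192,  0.05254388, -0.08155853,  0.02818034,
        0.0400443 ]), 'joint_torque': array([ 5.84958125e-04, -7.63679481e+01, -4.34742415e+01,  6.51547965e-02,
        3.89602385e-02, -2.66517270e-05]), 'tool_pos': array([0.27954773, 0.6417918 , 0.2139522 ]), 'orientation': array([1.79997754e+02, 6.25398777e-04, 1.56464805e+02]), 'ft_force': array([-0.36603112,  0.05576972,  0.87980504]), 'moment': array([ 0.03222617,  0.00621299, -0.05718381]), 'gripper_force': 0.0, 'opening': 0.0911645504391606}
```

```bash
python3 - <<'E'
import cv2
a=cv2.imread("pics/top.png");cv2.imwrite("pics/topc.png",cv2.resize(a[90:300,120:400],None,fx=2.8,fy=2.8,interpolation=2))
a=cv2.imread("pics/scene.png");cv2.imwrite("pics/scc.png",cv2.resize(a[120:320,100:440],None,fx=2.3,fy=2.3,interpolation=2))
E
```

```text
(no output)
```

View pics/topc.png

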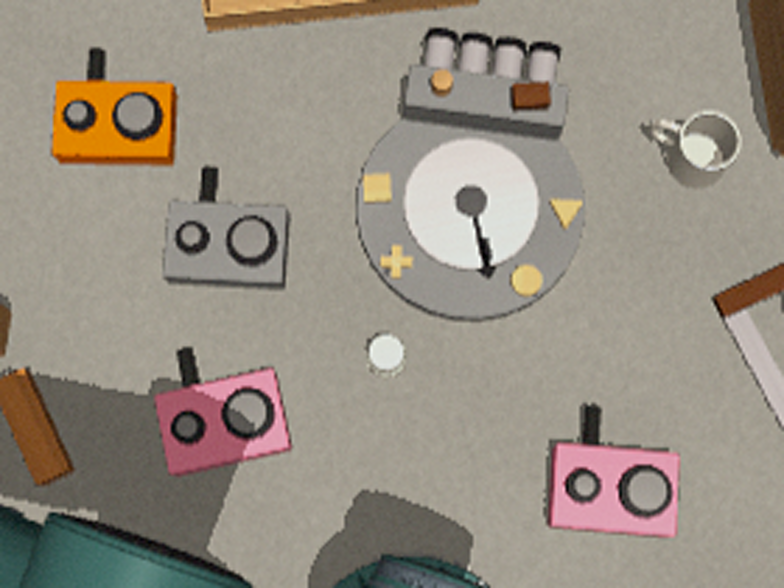

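View pics/scc.png

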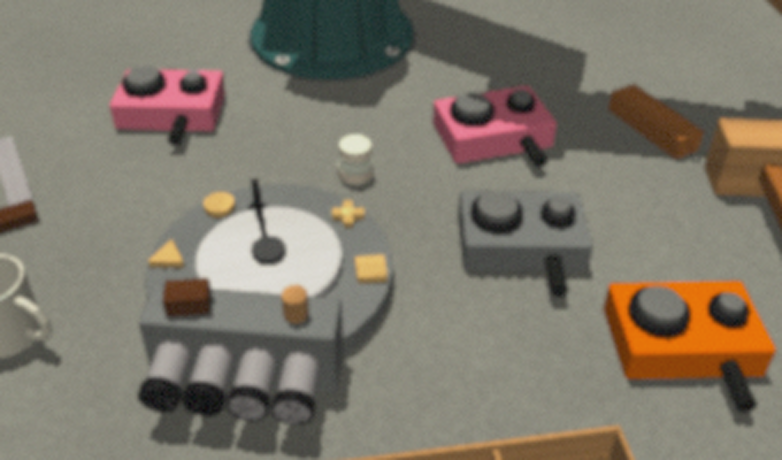

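```bash
python3 -m crank '[{"x":2.4,"y":-3.2,"az":-6.6,"jaw":0},{"x":2.4,"y":-3.2,"az":-6.6,"jaw":0},{"x":2.4,"y":-3.2,"az":-6.6,"jaw":0},{"x":2.4,"y":-3.2,"az":-6.6,"jaw":0},{"x":2.4,"y":-3.2,"az":-6.6,"jaw":0},{"x":2.4,"y":-3.2,"az":-6.6,"jaw":0},{"x":2.4,"y":-3.2,"az":-6.6,"jaw":0},{"x":2.4,"y":-3.2,"az":-6.6,"jaw":0}]'
python3 -m crank '[{"y":-4,"z":1,"az":-6.8,"jaw":0},{"y":-4,"z":1,"az":-6.8,"jaw":0},{"y":-4,"z":1,"jaw":0},{"y":-4,"z":1,"jaw":0},{"y":-4,"z":1,"jaw":0},{"jaw":0},{"jaw":0}]'
python3 - <<'E'
from h import *
c=vision.camera("wrist");cv2.imwrite("pics/w1.png",c["color"]);print(c["fov_y"],np.round(c["cam_to_world"],3).tolist())
for l,z in dict(start_top=.067,stop_top=.067,switchbox=0,badge_cross=.03).items():
    for m in vision.mark_of("wrist",l)[:3]: print(l,round(m["p"],2),np.round(m["at"]),np.round(at_z(c,m["at"],z),3))
E
```

```text
68.2872457911483 [[0.399, -0.887, -0.231, 0.215], [0.917, 0.386, 0.101, 0.669], [-0.0, -0.252, 0.968, 0.384], [0.0, 0.0, 0.0, 1.0]]invalid input at $[0]: expected keys ax, ay, az, x, y, z, jaw
invalid input at $[0]: expected keys ax, ay, az, x, y, z, jaw
```

View pics/w1.png

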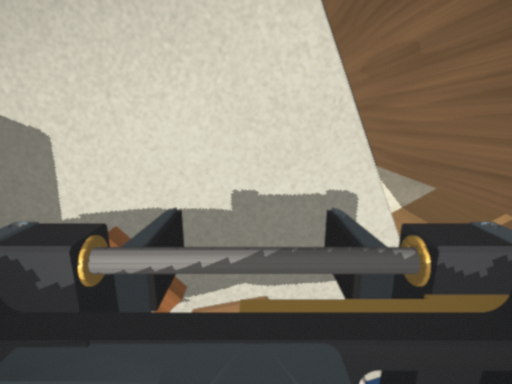

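The picture only shows bench and the fingers, because the rows were refused: every row needs every key.

```bash
python3 -m crank '[{"ax":0,"ay":0,"z":0,"x":2.4,"y":-3.2,"az":-6.6,"jaw":0},{"ax":0,"ay":0,"z":0,"x":2.4,"y":-3.2,"az":-6.6,"jaw":0},{"ax":0,"ay":0,"z":0,"x":2.4,"y":-3.2,"az":-6.6,"jaw":0},{"ax":0,"ay":0,"z":0,"x":2.4,"y":-3.2,"az":-6.6,"jaw":0},{"ax":0,"ay":0,"z":0,"x":2.4,"y":-3.2,"az":-6.6,"jaw":0},{"ax":0,"ay":0,"z":0,"x":2.4,"y":-3.2,"az":-6.6,"jaw":0},{"ax":0,"ay":0,"z":0,"x":2.4,"y":-3.2,"az":-6.6,"jaw":0},{"ax":0,"ay":0,"z":0,"x":2.4,"y":-3.2,"az":-6.6,"jaw":0}]'
python3 -m crank '[{"ax":0,"ay":0,"x":0,"y":-4,"z":1,"az":-6.8,"jaw":0},{"ax":0,"ay":0,"x":0,"y":-4,"z":1,"az":-6.8,"jaw":0},{"ax":0,"ay":0,"x":0,"az":0,"y":-4,"z":1,"jaw":0},{"ax":0,"ay":0,"x":0,"az":0,"y":-4,"z":1,"jaw":0},{"ax":0,"ay":0,"x":0,"az":0,"y":-4,"z":1,"jaw":0},{"ax":0,"ay":0,"x":0,"y":0,"z":0,"az":0,"jaw":0},{"ax":0,"ay":0,"x":0,"y":0,"z":0,"az":0,"jaw":0}]'
python3 - <<'E'
from h import *
c=vision.camera("wrist");cv2.imwrite("pics/w2.png",c["color"]);print(c["fov_y"],np.round(c["cam_to_world"],3).tolist())
for l,z in dict(start_top=.067,stop_top=.067,switchbox=0,badge_cross=.03).items():
    for m in vision.mark_of("wrist",l)[:3]: print(l,round(m["p"],2),np.round(m["at"]),np.round(at_z(c,m["at"],z),3))
E
```

```text
t: 2.32
tool_pos: [0.4724, 0.3841, 0.2142]
orientation: [180.0, -0.0, 103.3]
ft_force: [0.9, 1.2, 0.3]
opening: 0.0404
gripper_force: 0.0
t: 2.9
tool_pos: [0.472, 0.1844, 0.2648]
orientation: [179.9, -0.0, 89.9]
ft_force: [-0.5, 0.1, -0.2]
opening: 0.0008
gripper_force: 0.0
68.2872457911483 [[1.0, 0.002, -0.001, 0.472], [-0.002, 0.968, 0.251, 0.254], [0.001, -0.251, 0.968, 0.434], [0.0, 0.0, 0.0, 1.0]]
start_top 0.86 [466.  37.] [0.722 0.348 0.067]
start_top 0.72 [133. 137.] [0.318 0.234 0.067]
start_top 0.67 [315. 151.] [0.551 0.216 0.067]
stop_top 0.76 [303. 206.] [0.539 0.142 0.067]
stop_top 0.73 [142. 192.] [0.323 0.161 0.067]
switchbox 0.95 [427.  84.] [0.722 0.305 0.   ]
switchbox 0.93 [157. 162.] [0.323 0.192 0.   ]
switchbox 0.74 [303. 174.] [0.549 0.174 0.   ]
```

View pics/w2.png

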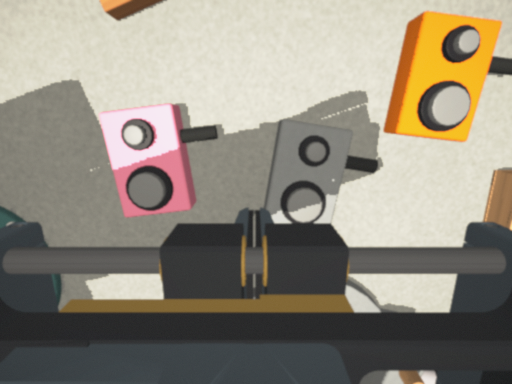

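The grey box shows start at about pixel (315,151) and stop at (303,206), matching the network. Next I look at the selector.

```bash
python3 -m crank '[{"ax":0,"ay":0,"az":0,"x":0.4,"y":-4,"z":0,"jaw":0},{"ax":0,"ay":0,"az":0,"x":0.4,"y":-4,"z":0,"jaw":0},{"ax":0,"ay":0,"az":0,"x":0.4,"y":-4,"z":0,"jaw":0},{"ax":0,"ay":0,"az":0,"x":0.4,"y":-4,"z":0,"jaw":0},{"ax":0,"ay":0,"az":0,"x":0.4,"y":-4,"z":0,"jaw":0},{"ax":0,"ay":0,"az":0,"x":0.4,"y":-4,"z":0,"jaw":0},{"ax":0,"ay":0,"az":0,"x":0.4,"y":-4,"z":0,"jaw":0},{"ax":0,"ay":0,"az":0,"x":0.4,"y":-4,"z":0,"jaw":0}]'
python3 -m crank '[{"ax":0,"ay":0,"az":0,"x":0.2,"y":-4,"z":0,"jaw":0},{"ax":0,"ay":0,"az":0,"x":0.2,"y":-4,"z":0,"jaw":0},{"ax":0,"ay":0,"az":0,"x":0.2,"y":-4,"z":0,"jaw":0},{"ax":0,"ay":0,"az":0,"x":0,"y":0,"z":0,"jaw":0},{"ax":0,"ay":0,"az":0,"x":0,"y":0,"z":0,"jaw":0}]'
cat > sel.py <<'E'
from h import *
c=vision.camera("wrist");cv2.imwrite("pics/w3.png",c["color"]);cv2.imwrite(f"pics/w_{sensors.read_state()['t']:.2f}.png",c["color"])
P={}
for l,z in dict(hub=.055,tab_top=.09,aim=.03,badge_cross=.03,badge_disc=.03,badge_square=.03).items():
    for i,m in enumerate(vision.mark_of("wrist",l)[:3]):
        p=at_z(c,m["at"],z); P.setdefault(l,p); print(l,round(m["p"],2),np.round(m["at"]),np.round(p,4))
h=P.get("hub")
if h is not None:
  for l in P:
    d=(P[l]-h)[:2]; print(l,"r",round(np.hypot(*d),3),"ang",round(np.degrees(np.arctan2(-d[1],-d[0])),1))
E
python3 sel.py
```

```text
t: 3.82
tool_pos: [0.5037, -0.1354, 0.2637]
orientation: [-180.0, -0.0, 90.1]
ft_force: [0.9, 0.5, -0.4]
opening: 0.0002
gripper_force: 0.0
t: 4.23
tool_pos: [0.5098, -0.255, 0.2632]
orientation: [-179.9, -0.0, 90.0]
ft_force: [1.4, -0.2, 0.0]
opening: 0.0006
gripper_force: 0.0
hub 0.81 [298.  82.] [ 0.5653 -0.1391  0.055 ]
tab_top 0.94 [238.  82.] [ 0.4919 -0.1436  0.09  ]
badge_disc 0.6 [219. 124.] [ 0.4617 -0.1904  0.03  ]
badge_square 0.4 [240.  80.] [ 0.4918 -0.133   0.03  ]
hub r 0.0 ang -180.0
tab_top r 0.074 ang 3.6
badge_disc r 0.116 ang 26.3
badge_square r 0.074 ang -4.7
```

View pics/w3.png

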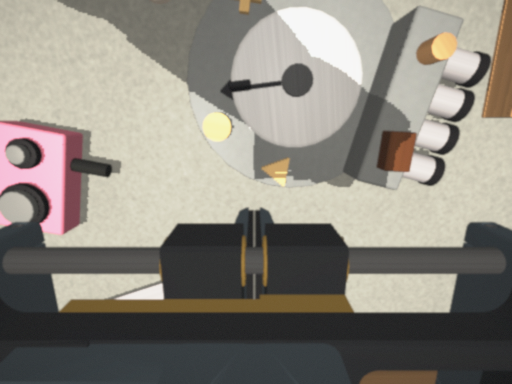

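Hub is at pixel (298,82), tab at (238,82) and the yellow disc badge at (219,124). The cross is only just visible at (248,5), so its direction is about -60° on my angle scale. I descend behind the tab.

```bash
python3 -m crank '[{"ax":0,"ay":0,"az":0,"x":-0.7,"y":3,"z":-2,"jaw":0},{"ax":0,"ay":0,"az":0,"x":-0.7,"y":3,"z":-2,"jaw":0},{"ax":0,"ay":0,"az":0,"x":0,"y":0,"z":-4,"jaw":0},{"ax":0,"ay":0,"az":0,"x":0,"y":0,"z":-4,"jaw":0},{"ax":0,"ay":0,"az":0,"x":0,"y":0,"z":-4,"jaw":0},{"ax":0,"ay":0,"az":0,"x":0,"y":0,"z":-4,"jaw":0},{"ax":0,"ay":0,"az":0,"x":0,"y":0,"z":-0.5,"jaw":0},{"ax":0,"ay":0,"az":0,"x":0,"y":0,"z":0,"jaw":0}]'
python3 - <<'E'
from h import *
c=vision.camera("wrist");cv2.imwrite("pics/w4.png",c["color"])
p=np.array([.496,-.195])
prev=p
for th in [3.6,-3,-9,-15,-21,-27,-33,-39,-45,-48,-51,-54,-57,-60]:
    a=np.radians(th); q=np.array([.565,-.140])+.072*np.array([-np.cos(a),-np.sin(a)])+.020*np.array([np.sin(a),-np.cos(a)])
    print(th,np.round(q,4),np.round((q-prev)*100,2)); prev=q
E
```

```text
t: 5.25
tool_pos: [0.4943, -0.1933, 0.0575]
orientation: [-179.8, -0.1, 90.1]
ft_force: [-0.5, -0.1, -0.7]
opening: 0.0005
gripper_force: 0.0
3.6 [ 0.4944 -0.1645] [-0.16  3.05]
-3 [ 0.4921 -0.1562] [-0.23  0.83]
-9 [ 0.4908 -0.1485] [-0.13  0.77]
-15 [ 0.4903 -0.1407] [-0.05  0.78]
-21 [ 0.4906 -0.1329] [0.03 0.78]
-27 [ 0.4918 -0.1251] [0.12 0.77]
-33 [ 0.4937 -0.1176] [0.2  0.76]
-39 [ 0.4965 -0.1102] [0.27 0.73]
-45 [ 0.4999 -0.1032] [0.35 0.7 ]
-48 [ 0.502  -0.0999] [0.2  0.34]
-51 [ 0.5041 -0.0966] [0.22 0.32]
-54 [ 0.5065 -0.0935] [0.24 0.31]
-57 [ 0.509  -0.0905] [0.25 0.3 ]
-60 [ 0.5117 -0.0876] [0.27 0.29]
```

View pics/w4.png

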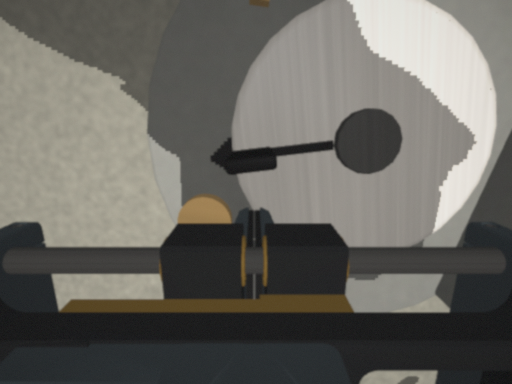

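The fingers (column 254) sit behind the tab (255,160) with the radius matched. I push along the arc.

```bash
python3 -m crank '[{"ax":0,"ay":0,"az":0,"x":0,"y":1.4,"z":0,"jaw":0},{"ax":0,"ay":0,"az":0,"x":0,"y":1.3,"z":0,"jaw":0},{"ax":0,"ay":0,"az":-3,"x":-0.2,"y":0.8,"z":0,"jaw":0},{"ax":0,"ay":0,"az":-6,"x":-0.1,"y":0.8,"z":0,"jaw":0},{"ax":0,"ay":0,"az":-6,"x":0,"y":0.8,"z":0,"jaw":0},{"ax":0,"ay":0,"az":-6,"x":0,"y":0.8,"z":0,"jaw":0},{"ax":0,"ay":0,"az":-6,"x":0.1,"y":0.8,"z":0,"jaw":0},{"ax":0,"ay":0,"az":0,"x":0,"y":0,"z":0,"jaw":0}]'
python3 -m crank '[{"ax":0,"ay":0,"az":-6,"x":0.2,"y":0.8,"z":0,"jaw":0},{"ax":0,"ay":0,"az":-6,"x":0.3,"y":0.7,"z":0,"jaw":0},{"ax":0,"ay":0,"az":-6,"x":0.35,"y":0.7,"z":0,"jaw":0},{"ax":0,"ay":0,"az":-3,"x":0.2,"y":0.35,"z":0,"jaw":0},{"ax":0,"ay":0,"az":0,"x":0,"y":0,"z":0,"jaw":0},{"ax":0,"ay":0,"az":0,"x":0,"y":0,"z":0,"jaw":0}]'
python3 sel.py; python3 - <<'E'
from h import *
for n in ("top","scene"):
  c=vision.camera(n)
  cv2.imwrite(f"pics/{n}5.png",c["color"])
  for l,z in dict(hub=.055,tab_top=.09,aim=.03,badge_cross=.03).items():
    for m in vision.mark_of(n,l)[:2]: print(n,l,round(m["p"],2),np.round(m["at"]),np.round(at_z(c,m["at"],z),4))
E
```

```text
t: 5.97
tool_pos: [0.4943, -0.1257, 0.0607]
orientation: [179.9, -0.0, 62.8]
ft_force: [-0.9, -0.7, 0.3]
opening: 0.0007
gripper_force: 0.0
t: 6.47
tool_pos: [0.5047, -0.1016, 0.0599]
orientation: [179.9, -0.1, 42.4]
ft_force: [0.2, 0.1, -0.0]
opening: 0.0002
gripper_force: 0.0
hub 0.78 [352. 197.] [ 0.5644 -0.1332  0.055 ]
tab_top 0.78 [237. 214.] [ 0.5163 -0.0799  0.09  ]
tab_top 0.65 [181. 163.] [ 0.5173 -0.0417  0.09  ]
badge_cross 0.57 [181. 161.] [ 0.5016 -0.0352  0.03  ]
badge_square 0.7 [256.  36.] [ 0.5963 -0.0206  0.03  ]
hub r 0.0 ang -180.0
tab_top r 0.072 ang -47.9
badge_cross r 0.116 ang -57.3
badge_square r 0.117 ang -105.8
top hub 0.4 [279. 121.] [ 0.7144 -0.1218  0.055 ]
scene hub 0.74 [219. 243.] [ 0.6251 -0.1302  0.055 ]
scene hub 0.68 [214. 227.] [ 0.568  -0.1399  0.055 ]
scene tab_top 0.58 [231. 204.] [ 0.5225 -0.0905  0.09  ]
scene tab_top 0.53 [227. 261.] [ 0.7169 -0.115   0.09  ]
scene aim 0.95 [244. 211.] [ 0.4863 -0.0527  0.03  ]
scene badge_cross 0.41 [248. 218.] [ 0.5175 -0.044   0.03  ]
```

View pics/w3.png

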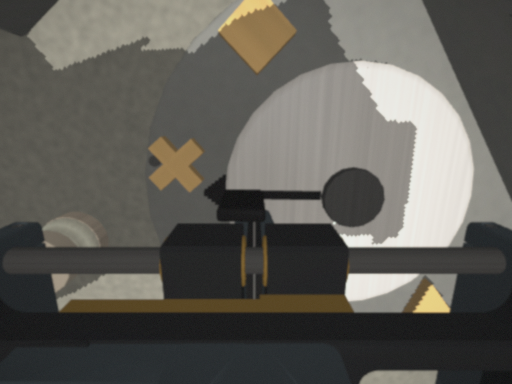

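The wrist picture shows the cross at (176,164), hub at (353,196), and the arrow tip at (205,190) with its shaft starting at (320,195). I compute the remaining angle from these pixels.

```bash
python3 - <<'E'
from h import *
c=vision.camera("wrist")
P=lambda px,z:at_z(c,px,z)[:2]
ang=lambda d:np.degrees(np.arctan2(-d[1],-d[0]))
h=P((353,196),.055);x=P((176,164),.04);t=P((205,190),.045);s=P((320,195),.045)
print(h,x,np.hypot(*(x-h)),ang(x-h),"tip",ang(t-h),ang(t-s))
s=sensors.read_state();print(s["tool_pos"],s["orientation"])
E
```

```text
[ 0.56413045 -0.13309416] [ 0.50048712 -0.03552696] 0.11648962013022006 -56.88348702826244 tip -48.78951751476008 -50.485123396765715
[ 0.50403808 -0.10169626  0.05892423] [-1.79997824e+02  1.27915380e-03  4.20694737e+01]
```

```bash
python3 -m crank '[{"ax":0,"ay":0,"az":-2,"x":0.2,"y":0.17,"z":0,"jaw":0},{"ax":0,"ay":0,"az":-2,"x":0.2,"y":0.16,"z":0,"jaw":0},{"ax":0,"ay":0,"az":-2,"x":0.2,"y":0.16,"z":0,"jaw":0},{"ax":0,"ay":0,"az":-2,"x":0.2,"y":0.16,"z":0,"jaw":0},{"ax":0,"ay":0,"az":0,"x":0,"y":0,"z":0,"jaw":0},{"ax":0,"ay":0,"az":0,"x":0,"y":0,"z":0,"jaw":0}]'
python3 sel.py
```

```text
t: 7.87
tool_pos: [0.512, -0.0952, 0.0589]
orientation: [-180.0, 0.0, 34.1]
ft_force: [0.3, 0.7, 0.5]
opening: 0.0004
gripper_force: 0.1
hub 0.6 [350. 202.] [ 0.5629 -0.1357  0.055 ]
tab_top 0.97 [233. 219.] [ 0.5237 -0.0752  0.09  ]
badge_cross 0.78 [176. 185.] [ 0.5015 -0.0354  0.03  ]
badge_square 0.77 [234.  52.] [ 0.5983 -0.0218  0.03  ]
badge_square 0.15 [235. 219.] [ 0.5041 -0.0848  0.03  ]
hub r 0.0 ang -180.0
tab_top r 0.072 ang -57.0
badge_cross r 0.118 ang -58.5
badge_square r 0.119 ang -107.3
```

View pics/w3.png

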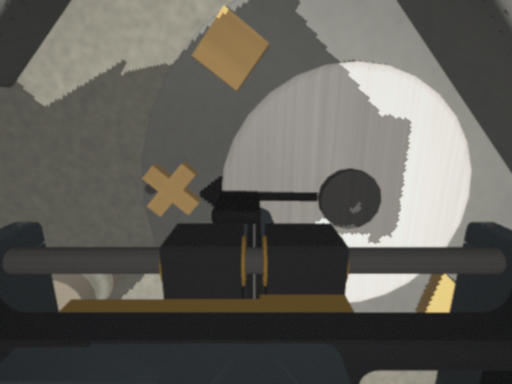

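Hub (350,197), tip (202,192) and cross (171,189) lie on one line to within about 2 px. I back off, lift, and check.

```bash
python3 -m crank '[{"ax":0,"ay":0,"az":0,"x":-0.9,"y":-0.5,"z":0,"jaw":0},{"ax":0,"ay":0,"az":0,"x":-0.9,"y":-0.5,"z":0,"jaw":0},{"ax":0,"ay":0,"az":0,"x":0,"y":0,"z":4,"jaw":0},{"ax":0,"ay":0,"az":0,"x":0,"y":0,"z":4,"jaw":0},{"ax":0,"ay":0,"az":0,"x":0,"y":0,"z":4,"jaw":0},{"ax":0,"ay":0,"az":0,"x":-1,"y":-3,"z":2,"jaw":0},{"ax":0,"ay":0,"az":0,"x":-1,"y":-3,"z":0,"jaw":0},{"ax":0,"ay":0,"az":0,"x":0,"y":0,"z":0,"jaw":0}]'
python3 sel.py
```

```text
t: 8.88
tool_pos: [0.4729, -0.1687, 0.2005]
orientation: [179.8, -0.1, 34.0]
ft_force: [-1.2, 0.1, -0.3]
opening: 0.0004
gripper_force: 0.0
hub 0.81 [275.  97.] [ 0.5638 -0.1353  0.055 ]
hub 0.57 [202.   6.] [ 0.5935 -0.0281  0.055 ]
tab_top 0.77 [200.  95.] [ 0.5223 -0.076   0.09  ]
aim 0.51 [278.  98.] [ 0.5674 -0.1395  0.03  ]
badge_cross 0.66 [172.  97.] [ 0.5012 -0.0391  0.03  ]
badge_disc 0.55 [264. 197.] [ 0.4621 -0.193   0.03  ]
badge_square 0.83 [205.   7.] [ 0.599  -0.0229  0.03  ]
hub r 0.0 ang -180.0
tab_top r 0.072 ang -55.0
aim r 0.006 ang 130.2
badge_cross r 0.115 ang -56.9
badge_disc r 0.117 ang 29.6
badge_square r 0.118 ang -107.4
```

View pics/w3.png

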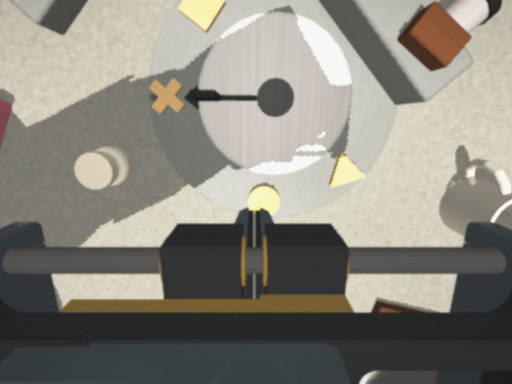

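The arrow is squarely on the cross: hub (275,98), tip (188,96), cross (167,96). Now the start button.

```bash
python3 -m crank '[{"ax":0,"ay":0,"az":7,"x":1,"y":3.6,"z":0,"jaw":0},{"ax":0,"ay":0,"az":7,"x":1,"y":3.6,"z":0,"jaw":0},{"ax":0,"ay":0,"az":7,"x":1,"y":3.6,"z":0,"jaw":0},{"ax":0,"ay":0,"az":7,"x":1,"y":3.6,"z":0,"jaw":0},{"ax":0,"ay":0,"az":7,"x":1,"y":3.6,"z":0,"jaw":0},{"ax":0,"ay":0,"az":7,"x":1,"y":3.6,"z":0,"jaw":0},{"ax":0,"ay":0,"az":7,"x":1,"y":3.6,"z":0,"jaw":0},{"ax":0,"ay":0,"az":7,"x":1,"y":3.6,"z":0,"jaw":0}]'
python3 -m crank '[{"ax":0,"ay":0,"az":0,"x":0,"y":0,"z":-4,"jaw":0},{"ax":0,"ay":0,"az":0,"x":0,"y":0,"z":0,"jaw":0},{"ax":0,"ay":0,"az":0,"x":0,"y":0,"z":0,"jaw":0}]'
python3 - <<'E'
from h import *
c=vision.camera("wrist");cv2.imwrite("pics/w6.png",c["color"])
for l,z in dict(start_top=.067,stop_top=.067).items():
    for m in vision.mark_of("wrist",l)[:3]: print(l,round(m["p"],2),np.round(m["at"]),np.round(at_z(c,m["at"],z),4))
E
```

```text
t: 9.9
tool_pos: [0.5539, 0.1254, 0.1986]
orientation: [-180.0, 0.0, 90.5]
ft_force: [0.9, -1.3, 0.6]
opening: 0.0004
gripper_force: 0.0
t: 10.15
tool_pos: [0.5524, 0.1232, 0.1573]
orientation: [-179.7, 0.1, 90.1]
ft_force: [0.4, -0.6, 0.8]
opening: 0.0008
gripper_force: 0.0
start_top 0.74 [256.  93.] [0.5532 0.2156 0.067 ]
stop_top 0.68 [  9. 155.] [0.3267 0.1611 0.067 ]
stop_top 0.64 [456.  22.] [0.7167 0.2713 0.067 ]
stop_top 0.6 [241. 177.] [0.5399 0.1412 0.067 ]
```

View pics/w6.png

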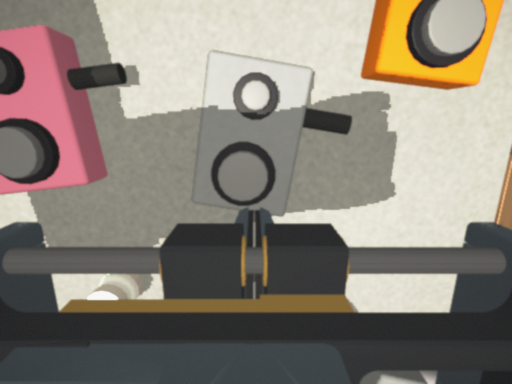

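Start is at (256,94) on the grey box, so it lies at (0.553, 0.215).

```bash
python3 -m crank '[{"ax":0,"ay":0,"az":0,"x":0,"y":3.1,"z":0,"jaw":0},{"ax":0,"ay":0,"az":0,"x":0,"y":3.1,"z":0,"jaw":0},{"ax":0,"ay":0,"az":0,"x":0,"y":3,"z":0,"jaw":0},{"ax":0,"ay":0,"az":0,"x":0,"y":0,"z":-4,"jaw":0},{"ax":0,"ay":0,"az":0,"x":0,"y":0,"z":-3.5,"jaw":0},{"ax":0,"ay":0,"az":0,"x":0,"y":0,"z":-0.5,"jaw":0},{"ax":0,"ay":0,"az":0,"x":0,"y":0,"z":-0.4,"jaw":0},{"ax":0,"ay":0,"az":0,"x":0,"y":0,"z":-0.4,"jaw":0}]'
```

```text
t: 10.97
tool_pos: [0.5552, 0.2145, 0.0726]
orientation: [179.9, -0.0, 90.0]
ft_force: [0.2, 0.6, -0.2]
opening: 0.0005
gripper_force: 0.0
```

```bash
python3 -m crank '[{"ax":0,"ay":0,"az":0,"x":0,"y":0,"z":-0.3,"jaw":0},{"ax":0,"ay":0,"az":0,"x":0,"y":0,"z":-0.3,"jaw":0},{"ax":0,"ay":0,"az":0,"x":0,"y":0,"z":-0.3,"jaw":0},{"ax":0,"ay":0,"az":0,"x":0,"y":0,"z":0,"jaw":0},{"ax":0,"ay":0,"az":0,"x":0,"y":0,"z":0,"jaw":0}]'
```

```text
t: 11.38
tool_pos: [0.5549, 0.2149, 0.0627]
orientation: [179.9, -0.0, 90.1]
ft_force: [2.0, -0.8, 4.8]
opening: 0.0005
gripper_force: 2.0
```

```bash
python3 -m crank '[{"ax":0,"ay":0,"az":0,"x":0,"y":0,"z":-0.15,"jaw":0},{"ax":0,"ay":0,"az":0,"x":0,"y":0,"z":-0.15,"jaw":0},{"ax":0,"ay":0,"az":0,"x":0,"y":0,"z":0,"jaw":0},{"ax":0,"ay":0,"az":0,"x":0,"y":0,"z":0,"jaw":0}]'
```

```text
t: 11.72
tool_pos: [0.555, 0.215, 0.0608]
orientation: [179.9, -0.0, 90.1]
ft_force: [-5.4, -4.7, 31.2]
opening: 0.0
gripper_force: 15.4
```

The button has hit its bottom stop: 6 mm of travel and a sharp force rise. I lift clear.

```bash
python3 -m crank '[{"ax":0,"ay":0,"az":0,"x":0,"y":0,"z":1,"jaw":0},{"ax":0,"ay":0,"az":0,"x":0,"y":0,"z":3,"jaw":0},{"ax":0,"ay":0,"az":0,"x":0,"y":0,"z":4,"jaw":0},{"ax":0,"ay":0,"az":0,"x":0,"y":0,"z":4,"jaw":0},{"ax":0,"ay":0,"az":0,"x":0,"y":0,"z":3,"jaw":0},{"ax":0,"ay":0,"az":0,"x":0,"y":0,"z":0,"jaw":0},{"ax":0,"ay":0,"az":0,"x":0,"y":0,"z":0,"jaw":0},{"ax":0,"ay":0,"az":0,"x":0,"y":0,"z":0,"jaw":0}]'
python3 - <<'E'
from h import *
for n in("top","scene"):
  c=vision.camera(n);P={}
  for l,z in dict(hub=.055,aim=.03,badge_cross=.03).items():
    for m in vision.mark_of(n,l)[:2]: print(n,l,round(m["p"],2),np.round(m["at"]),np.round(at_z(c,m["at"],z),3))
print(r.finish_job())
E
```

```text
t: 12.38
tool_pos: [0.5533, 0.2146, 0.2079]
orientation: [-179.9, 0.0, 90.1]
ft_force: [0.7, -0.2, -0.4]
opening: 0.0006
gripper_force: 0.0
top hub 0.89 [291. 161.] [ 0.564 -0.149  0.055]
top aim 0.92 [262. 184.] [ 0.5   -0.039  0.03 ]
top aim 0.49 [201. 182.] [0.528 0.174 0.03 ]
top badge_cross 0.46 [259. 181.] [ 0.511 -0.029  0.03 ]
scene hub 0.62 [217. 226.] [ 0.562 -0.133  0.055]
scene hub 0.3 [221. 241.] [ 0.619 -0.126  0.055]
scene aim 0.77 [253. 214.] [ 0.505 -0.029  0.03 ]
scene badge_cross 0.41 [251. 217.] [ 0.517 -0.036  0.03 ]
the job is handed in; nothing more can be done
None
```

I pushed the selector's arrow onto the cross badge, pressed start right down (6 mm) and let it up, and handed the job in at about 12.5 s; the wrist picture showed the arrow in line with the cross, but the hand-in returned no verdict.

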